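# Square up a filter plate pack and stop its ports

## Task

Stack every blue filter plate on the steel bed, one on another, each lying flat with its long side and one end snug against the two fences, then put the yellow cover on top, squared against both fences in the same way, with its necks upwards. Then set a red bung fully home and upright in each of the cover's two necks, and see that the whole pack is still square when you leave it. Do not knock over or shift the wine glass.

Things in the scene. Friction and masses are not known exactly. Their poses are not given: they have to be found in the camera images.
- bed_corner (a point): steel stacking bed, fixed: base 158 x 118 x 10 mm with an end fence and a side fence, both 52 mm above the base. The point is where the two fence planes meet, on the base's top face. x points towards the end fence, y towards the side fence, z up; the base reaches to x -145, y -105 mm. A squared plate: long side on the side fence, short end on the end fence, centre at x -60, y -40 mm
- end_fence (a point): middle of the foot of the end fence's inner face (plane x = 0 of bed_corner), on the base's top; the fence is one piece covering y -82 to -22 mm of bed_corner; axes as bed_corner
- side_fence (a point): middle of the foot of the side fence's inner face (plane y = 0 of bed_corner), on the base's top; the fence is two pieces 28 mm wide at x -120 to -92 and x -28 to 0 mm of bed_corner, each with a lead-in 21 mm long flared outwards at its edge away from the end fence, and an open gap between them where a finger has room; the bed's other two sides are open
- plate_1_mid (a point): blue filter plate with white ribs, lying flat, 120 (x) x 80 (y) x 10 mm, 0.08 kg; may be absent. Both long sides have a central notch 56 mm long, 18 mm deep, so the middle is 44 mm wide and can be pinched across y from above. All alike and symmetric; either way round will do. The point is the centre of the plate, 5 mm above its underside
- plate_2_mid (a point): blue filter plate with white ribs, lying flat, 120 (x) x 80 (y) x 10 mm, 0.08 kg; may be absent. Both long sides have a central notch 56 mm long, 18 mm deep, so the middle is 44 mm wide and can be pinched across y from above. All alike and symmetric; either way round will do. The point is the centre of the plate, 5 mm above its underside
- plate_3_mid (a point): blue filter plate with white ribs, lying flat, 120 (x) x 80 (y) x 10 mm, 0.08 kg; may be absent. Both long sides have a central notch 56 mm long, 18 mm deep, so the middle is 44 mm wide and can be pinched across y from above. All alike and symmetric; either way round will do. The point is the centre of the plate, 5 mm above its underside
- plate_4_mid (a point): blue filter plate with white ribs, lying flat, 120 (x) x 80 (y) x 10 mm, 0.08 kg; may be absent. Both long sides have a central notch 56 mm long, 18 mm deep, so the middle is 44 mm wide and can be pinched across y from above. All alike and symmetric; either way round will do. The point is the centre of the plate, 5 mm above its underside
- cover_mid (a point): yellow cover plate, 0.13 kg, same outline, notches and thickness as the filter plates, with two upright open aluminium necks on its upper face; either way round will do. The point is the centre of the plate itself, 5 mm above its underside; x along its 120 mm side
- neck_1 (a point): centre of the mouth of the cover's neck at +44 mm along its x; neck 30 mm outside, 24 mm bore, mouth 26 mm above the plate's upper face (36 mm above its underside)
- neck_2 (a point): centre of the mouth of the cover's neck at -44 mm along its x; neck 30 mm outside, 24 mm bore, mouth 26 mm above the plate's upper face (36 mm above its underside)
- bung_1_mid (a point): red tapered bung 60 mm tall, 40 g, upright in a hole of the wooden rack at the start. From below: taper 14 to 21 mm diameter over 22 mm, flange 32 mm diameter and 5 mm thick, round grip 26 mm diameter and 33 mm tall. The point is on its axis 30 mm above its tip; z up along the axis
- bung_1_seat (a point): point on the axis of bung 1 at the underside of its flange, 22 mm above the tip; it meets the centre of the neck's mouth when the bung is fully home
- bung_2_mid (a point): red tapered bung 60 mm tall, 40 g, upright in a hole of the wooden rack at the start. From below: taper 14 to 21 mm diameter over 22 mm, flange 32 mm diameter and 5 mm thick, round grip 26 mm diameter and 33 mm tall. The point is on its axis 30 mm above its tip; z up along the axis
- bung_2_seat (a point): point on the axis of bung 2 at the underside of its flange, 22 mm above the tip; it meets the centre of the neck's mouth when the bung is fully home
- bung_rack: fixed wooden rack 50 x 140 (its y) x 32 mm with two holes, 80 mm apart along y, in which the bungs stand with their flanges on its top; origin at the centre of its underside
- wine_glass: bystander: tasting glass 69 x 69 x 135 mm at the back left; origin at its foot
Things that resemble listed ones, but are neither listed nor needed, are in the scene too. What is shaped like the part that bears bung_1_mid but orange is not meant.

How it is judged:
By the outcome, as a careful person would: the job done as asked, in the order asked, and still so for the second after the job is handed in, with the robot touching nothing.
Of plate_1, plate_2, plate_3, plate_4 only 3 to 4 are there at a start; the rules pass over those that are not, and their reading is None.
At some moment in a run one of plate_1, plate_2, plate_3, plate_4, cover may be knocked a few centimetres aside while the robot is not near it.
It also fails if it takes over 210 s, if anything falls off the work surface, if the arm or the gripper's body presses on something with over 40 N, if the wrist force passes 120 N, or if a joint passes its speed limit or range.

## Robot

A 6-joint arm with a two-finger parallel gripper is mounted at the origin on a cart in front of the work surface, level with it; the furniture and walls round the work are solid. World frame = base frame: x ahead of the robot, y to its left, z up, the work surface at z = 0. Lengths are in m, angles in rad, forces in N, time in s.
With the tool pointing down it reaches from about 0.225 to 0.875 m from the base axis. Payload 3.4 kg.
Tool frame: the origin (TCP) lies at the very end of the fingers, on their centre line; the grasp point (between the pads) lies 19 mm behind it; z points along the fingers, y is the line along which they close (so a half turn about z gives the same grasp; the last joint's range is limited). The gripper opens to 85 mm and grips with 20 to 120 N. Pads are 22 mm wide; open, the fingers measure 114 mm over their backs; the gripper's body (76 mm by 85 mm) begins 54 mm behind the grasp point. The pads swing forward as they close: fully open they stand 13 mm farther back than shut.
Start: joints at [-1.439, 0.276, 1.505, -0, 1.361, -0.121], TCP at [0.144, -0.557, 0.231] pointing down, gripper open.
Joint ranges: [-2.89, 2.89], [-0.75, 2.08], [0.22, 2.7], [-1.18, 4.32], [0.11, 2.71], [-2.7, 2.7]. Speed limits (rad/s): [2.57, 2.57, 3.14, 3.14, 3.14, 3.14].

## Interface

Orientations are given as a unit quaternion [w, x, y, z].
In Python, from rig import readout, vision, manip gives the robot as it stands.
- The arm moves only by the shell command python3 -m handwheel 'ROWS' [FORCE]. ROWS is JSON, a list of rows, each a list of 3 entries, a list of its own where there are three numbers: the shift along the tool's x, y, z in mm, then the turn, a rotation vector about the tool's x, y, z in units of 6 degrees (1.0 is 6 degrees), then the closure, from -1 (fully open) to 1 (shut), so that 0 is half open. A call has 1 to 20 rows; each row shifts and turns the commanded pose from where the row before left it, along the tool's axes as they then stand; what a row does not reach is not made up. A row lasts 1/8 s, in which the tool goes at most 62.5 mm and 10.7 degrees, less where a joint would pass 70% of its speed; a pose out of reach is approached as far as the arm can. A call is refused whole if a number of a shift passes 62.5 or a number of a turn 1, either way. A call with a gripper value outside its range is refused whole. The fingers move at their own pace and stop on an object; FORCE is the grip in N (left out, the last holds). Time passes only in rows, so rows that do not move let the fingers close. It gives the time, the measured TCP pose, the force, the opening and the grip force at its end, in the units of the state.
- readout.get_state(): the state, without advancing time (a new reading comes with each control period).
- vision.get_image(name): name is "scene" or "top" or "wrist"; returns the picture (384x512x3 uint8, blue, green, red); there is no depth.
- vision.camera_params(name): a dict with "intrinsics" (3x3 intrinsics, pixels), "rvec" (rotation vector, rad) and "tvec" (3), from world to camera coordinates, as OpenCV has them; the wrist camera has in their place "hand_eye" (4x4, takes a point from camera to tool coordinates, whose origin is the TCP and whose axes are the flange's). Camera axes: x right, y down, z forward; pixel columns grow to the right and rows downward; lengths in m; the calibration is good to about 2 mm. A picture is of the moment at which its call begins: read the wrist's pose just before it. camera_params takes no time and is no camera call.
- manip.sign_off(): hands the job in; it is judged then, once.
The state is a dict: "clock": time; "qpos": joint angles; "qd": joint speeds; "effort": joint torques, N m; "position": TCP position; "ee_rot": TCP orientation; "contact_force": force on the tool from outside, world axes, zero at the start; "moment": the same for the moment, N m; "width": finger opening in m; "gripper_force": force on a finger pad.
Only numpy, scipy, OpenCV 4.12 (cv2) and the standard library are available. Lean on these libraries where they do the work, as an engineer would, in place of code of your own. Each camera call takes 0.05 s, during which the arm holds its last target. There are 200 camera calls.

## Working session

There is one attempt and no reset: what is moved stays moved. The work goes in short steps, Python scripts to look and compute and a shell command to move; the robot and the scene stay as the last step left them, time stands still between calls to the robot, and variables do not carry over. Pictures are saved under pics/ and viewed, at most 14 in all, crops included, and the job is handed in when it is done.

```bash
ls; mkdir -p pics; python3 - <<'E'
from rig import readout, vision
import cv2, numpy as np
s=readout.get_state(); print(s)
for n in ("scene","top"):
    cv2.imwrite(f"pics/{n}0.png",vision.get_image(n)); print(n,vision.camera_params(n))
print(vision.camera_params("wrist"))
E
```

```text
pics
{'clock': 0.0, 'qpos': array([-1.43899231e+00,  2.76612869e-01,  1.50615902e+00,  2.87247356e-05,
        1.36069352e+00, -1.21006010e-01]), 'qd': array([ 0.00187859, -0.00115182, -0.0003381 ,  0.00183725,  0.00059218,
        0.00031168]), 'effort': array([ 3.24727671e-04, -4.16778767e+01, -2.45804787e+01,  3.58970317e-05,
        1.10906549e-02,  2.66193877e-05]), 'position': array([ 0.14375263, -0.55618643,  0.23041921]), 'ee_rot': array([-9.36439216e-04,  9.92021463e-01,  1.26065621e-01,  8.98803770e-06]), 'contact_force': array([-0.09259745,  0.30571491, -0.86085312]), 'moment': array([ 0.01740522,  0.03191252, -0.00333531]), 'gripper_force': 0.0, 'width': 0.0852676305586719}
scene {'intrinsics': array([[494.12991041,   0.        , 260.02931798],
       [  0.        , 494.12991041, 188.71076097],
       [  0.        ,   0.        ,   1.        ]]), 'rvec': array([ 2.03274291, -0.64844704,  0.36126603]), 'tvec': array([-0.46968213,  0.22186823,  1.19947996])}
top {'intrinsics': array([[374.27160396,   0.        , 259.78662032],
       [  0.        , 374.27160396, 191.49704796],
       [  0.        ,   0.        ,   1.        ]]), 'rvec': array([ 2.13547091, -2.13216504,  0.17293871]), 'tvec': array([0.00744668, 0.57986316, 0.9580392 ])}
{'intrinsics': array([[295.8970802 ,   0.        , 255.34267002],
       [  0.        , 295.8970802 , 187.19949879],
       [  0.        ,   0.        ,   1.        ]]), 'hand_eye': array([[-5.11849814e-04, -9.63495051e-01, -2.67725653e-01,
         6.71747084e-02],
       [ 9.99999768e-01, -3.72597506e-04, -5.70934613e-04,
        -1.10513562e-03],
       [ 4.50338764e-04, -2.67725883e-01,  9.63495017e-01,
        -1.43096096e-01],
       [ 0.00000000e+00,  0.00000000e+00,  0.00000000e+00,
         1.00000000e+00]])}
```

View pics/scene0.png

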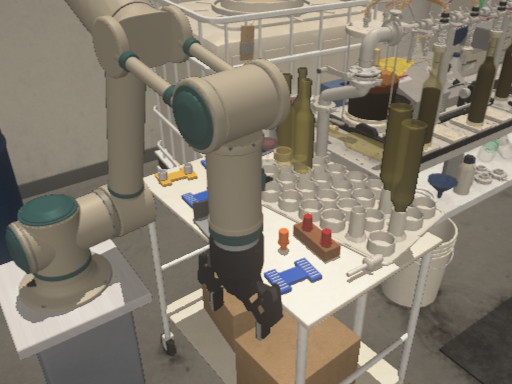

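View pics/top0.png

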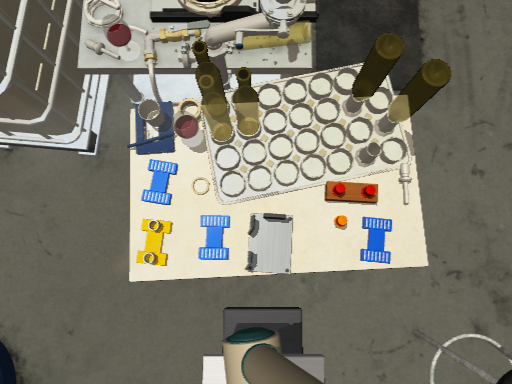

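The scene view shows the bed, the cover and the cart. The top view has three blue plates at about (159,182), (215,237) and (376,240), the cover at (154,242) and the bed at (270,243). The red bungs are at (340,190) and (370,190). The orange look-alike is at (341,221), and there is a dark blue notebook at (155,125). Next I measure by colour.

```bash
cat > h.py <<'E'
import numpy as np, cv2
from rig import readout, vision
from scipy.spatial.transform import Rotation as R
def cam(n,s=None):
    p=vision.camera_params(n); K=p["intrinsics"]
    if n=="wrist":
        q=s["ee_rot"]; T=np.eye(4); T[:3,:3]=R.from_quat([q[1],q[2],q[3],q[0]]).as_matrix(); T[:3,3]=s["position"]
        M=np.linalg.inv(T@p["hand_eye"]); return K,M[:3,:3],M[:3,3]
    return K,R.from_rotvec(p["rvec"]).as_matrix(),np.asarray(p["tvec"])
def ray(c,uv,z):
    K,Rm,t=c; uv=np.atleast_2d(np.asarray(uv,float)); o=-Rm.T@t
    d=(Rm.T@np.linalg.inv(K)@np.c_[uv,np.ones(len(uv))].T).T
    return o+d*((z-o[2])/d[:,2])[:,None]
def proj(c,P):
    K,Rm,t=c; P=np.atleast_2d(P); q=(K@(Rm@P.T+t[:,None])).T; return q[:,:2]/q[:,2:]
def snap(n):
    s=readout.get_state(); im=vision.get_image(n); return im,cam(n,s),s
HSV={"blue":((105,150,90),(125,255,255)),"yellow":((18,150,120),(32,255,255)),"red":((0,170,60),(5,255,255)),"orange":((6,170,120),(15,255,255))}
def blobs(im,col,amin):
    h=cv2.cvtColor(im,cv2.COLOR_BGR2HSV); m=cv2.inRange(h,*HSV[col])
    if col=="red": m|=cv2.inRange(h,(172,170,60),(180,255,255))
    if col in("blue","yellow"): m=cv2.morphologyEx(m,cv2.MORPH_CLOSE,np.ones((5,5)))
    cs,_=cv2.findContours(m,cv2.RETR_EXTERNAL,cv2.CHAIN_APPROX_NONE)
    return [c[:,0,:] for c in cs if cv2.contourArea(c)>amin]
def rect(c,cnt,z):
    P=ray(c,cnt,z)[:,:2]*1000; (cx,cy),(w,h),a=cv2.minAreaRect(P.astype(np.float32))
    if w<h: a+=90;w,h=h,w
    return cx,cy,w,h,(a+90)%180-90   # mm, long side angle from world x
E
python3 - <<'E'
from h import *
im,c,s=snap("top"); np.set_printoptions(precision=1,suppress=True)
print("tcp px",proj(c,s["position"]), "cam", -c[1].T@c[2])
for col,z,a in(("blue",.01,100),("yellow",.01,100),("red",.065,20),("orange",.06,20)):
    for b in blobs(im,col,a):
        r=rect(c,b,z); print(col,b.mean(0),np.round(r,1))
cv2.imwrite("pics/topcrop.png",cv2.resize(im[90:290,120:436],None,fx=2.5,fy=2.5,interpolation=cv2.INTER_CUBIC))
E
```

```text
tcp px [[540.  390.9]] cam [0.4 0.  1. ]
blue [375.8 239.7] [ 453.9 -309.   119.3   78.2   -6. ]
blue [213.9 236.8] [460.1 133.4 117.6  77.   -2.2]
blue [159.4 181.6] [614.5 290.2 119.4  78.4  -9. ]
yellow [153.6 241.8] [447.3 298.4 119.4  80.4  -5.8]
red [368.1 190.9] [ 579.4 -278.1   36.6   29.4  -46.6]
red [338.2 189.4] [ 582.7 -198.5   32.2   29.5  -89.9]
red [114.6  27.2] [1051.3  423.1   35.5   15.5  -60.5]
orange [351.9 191.1] [ 579.3 -235.3  134.5   47.    86.6]
```

View pics/topcrop.png

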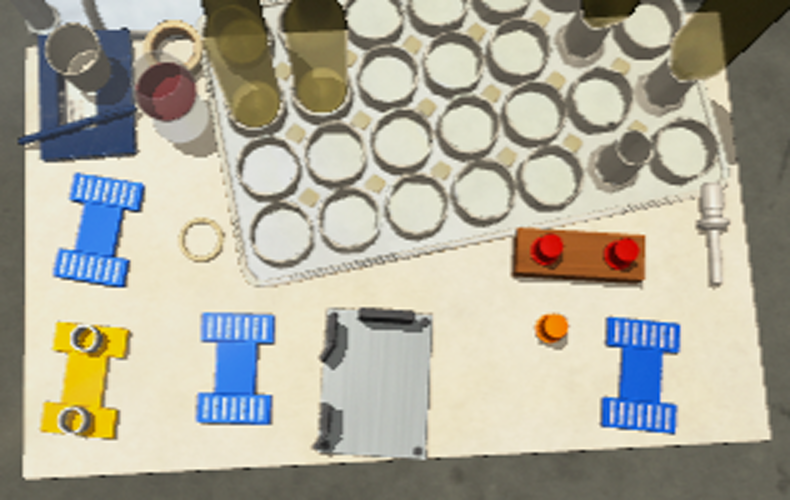

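```bash
cat >> h.py <<'E'
def go(x,y,z,yaw,s=None):
    """mm, deg: print shift in tool axes after first turning to yaw, tool down"""
    s=s or readout.get_state(); q=s["ee_rot"]; Rc=R.from_quat([q[1],q[2],q[3],q[0]])
    Rt=R.from_euler("ZX",[yaw,180],degrees=True)
    turn=np.degrees((Rc.inv()*Rt).as_rotvec())/6
    p=np.array([x,y,z])-np.asarray(s["position"])*1000
    print("t %.2f pos %s yaw %.2f w %.1f F %s"%(s["clock"],np.round(s["position"]*1000,1),np.degrees(np.arctan2(*Rc.as_matrix()[[1,0],0])),s["width"]*1000,np.round(s["contact_force"],1)))
    print(" turn",np.round(turn,2),"then shift",np.round(Rt.inv().apply(p),1),"| shift first",np.round(Rc.inv().apply(p),1))
E
python3 - <<'E'
from h import *
c=cam("top"); np.set_printoptions(precision=1,suppress=True)
px=np.array([[432,309],[426,459],[318,452],[330,311]])/2.5+[120,90]
P=ray(c,px,.01)*1000; print(P)
go(430,0,220,0)
E
```

```text
[[524.4 -82.8  10. ]
 [362.2 -74.3  10. ]
 [369.4  42.   10. ]
 [522.   29.9  10. ]]
t 0.15 pos [ 143.8 -556.4  230.6] yaw 14.48 w 85.5 F [1.1 0.3 0.4]
 turn [-0.   0.   2.4] then shift [ 286.2 -556.4   10.6] | shift first [ 416.3 -467.1   11.3]
```

```bash
python3 -m handwheel '[[[0,0,0],[0,0,0.8],-1],[[0,0,0],[0,0,0.8],-1],[[0,0,0],[0,0,0.8],-1],[[28,-55,1],[0,0,0],-1],[[28,-55,1],[0,0,0],-1],[[28,-55,1],[0,0,0],-1],[[28,-55,1],[0,0,0],-1],[[28,-55,1],[0,0,0],-1],[[28,-55,1],[0,0,0],-1],[[28,-55,1],[0,0,0],-1],[[28,-55,1],[0,0,0],-1],[[28,-55,1],[0,0,0],-1],[[28,-55,1],[0,0,0],-1],[[0,0,0],[0,0,0],-1],[[0,0,0],[0,0,0],-1]]' 40
python3 - <<'E'
from h import *
np.set_printoptions(precision=1,suppress=True)
im,c,s=snap("wrist"); go(430,0,220,0,s); cv2.imwrite("pics/w1.png",im); np.savez("w1.npz",K=c[0],R=c[1],t=c[2])
for b in blobs(im,"blue",300): print(b.mean(0),b.min(0),b.max(0),np.round(rect(c,b,.01),1))
E
```

```text
clock: 2.02
position: [0.4225, -0.0064, 0.221]
ee_rot: [0.0, 1.0, 0.001, -0.001]
contact_force: [-0.8, 0.1, 0.3]
width: 0.0852
gripper_force: 0.0
t 2.02 pos [422.5  -6.4 221. ] yaw 0.16 w 85.2 F [-0.8  0.1  0.3]
 turn [0. 0. 0.] then shift [ 7.5 -6.4  1. ] | shift first [ 7.5 -6.4  0.9]
[495.7 138.6] [462  83] [511 185] [ 453.9 -297.8  116.2   62.3   -6.2]
[140.8 131.2] [98 77] [171 179] [460.  135.1 116.1  78.5  -1.6]
```

View pics/w1.png

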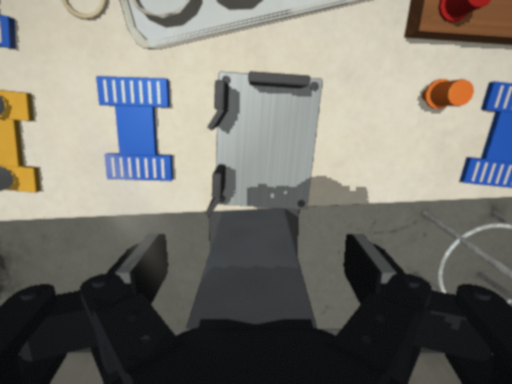

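The wrist view shows the bed at columns 216-322 and rows 72-208, plate A at (141,131), the orange decoy at (448,93) and the rack top right. I enlarge the bed for its fence edges.

```bash
python3 - <<'E'
import cv2
im=cv2.imread("pics/w1.png"); cv2.imwrite("pics/w1c.png",cv2.resize(im[65:215,200:335],None,fx=4,fy=4,interpolation=cv2.INTER_CUBIC))
E
```

```text
(no output)
```

View pics/w1c.png

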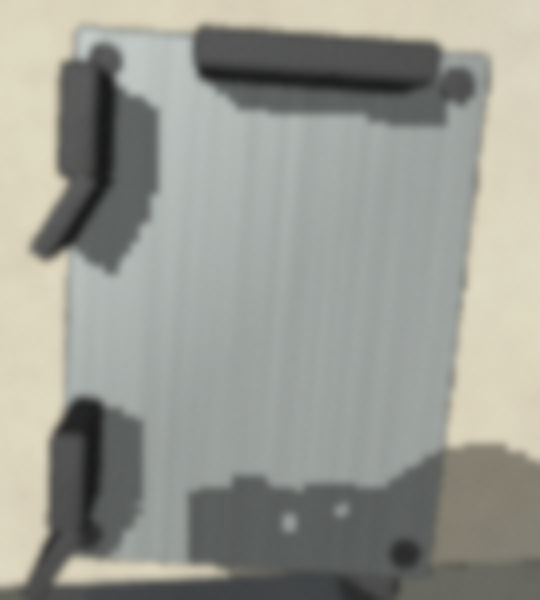

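```bash
python3 - <<'E'
from h import *
np.set_printoptions(precision=1,suppress=True)
d=np.load("w1.npz"); c=(d["K"],d["R"],d["t"])
f=lambda a,z: ray(c,np.array(a)/4+[200,65]-[.375,.375],z)[:,:2]*1000
P=f([[77,27],[490,53],[433,572],[68,555]],.01); Q=np.array([[13,13],[13,-105],[-145,-105],[-145,13]],float)
print(P,[np.linalg.norm(P[i]-P[i-1]) for i in range(4)])
mp,mq=P.mean(0),Q.mean(0); H=(Q-mq).T@(P-mp); a=np.arctan2(H[0,1]-H[1,0],H[0,0]+H[1,1])
A=np.array([[np.cos(a),-np.sin(a)],[np.sin(a),np.cos(a)]]); o=mp-A@mq
print("yaw",np.degrees(a),"corner",o,"resid",P-(Q@A.T+o))
print("fence top edge, bed coords", (f([[200,72],[437,84],[98,66],[98,175],[78,430],[78,528]],.062)-o)@A)
c=cam("top")
E
```

```text
[[525.2  35.5]
 [518.7 -80.5]
 [364.  -72.2]
 [369.4  43.2]] [np.float64(156.01987756788554), np.float64(116.22773712862498), np.float64(154.9169129962554), np.float64(115.5106410930552)]
yaw -2.947310349884659 corner [512.6  24. ] resid [[-1.  -0.8]
 [-1.5  1. ]
 [ 1.6  1.2]
 [ 0.9 -1.3]]
fence top edge, bed coords [[  -1.5  -23.9]
 [  -1.1  -81.3]
 [  -1.4    0.7]
 [ -26.8    0. ]
 [ -91.4    3.6]
 [-118.2    3. ]]
```

```bash
python3 - <<'E'
from h import *
go(460,134.5,2,-1.8)
E
```

```text
t 2.08 pos [422.4  -7.1 221. ] yaw 0.05 w 85.7 F [-0.2 -1.4 -1. ]
 turn [0.01 0.01 0.31] then shift [  33.2 -142.7  219. ] | shift first [  38.  -141.7  218.9]
```

```bash
python3 -m handwheel '[[[0,0,0],[0,0,0.31],-1],[[11,-47,13],[0,0,0],-1],[[11,-48,13],[0,0,0],-1],[[11,-48,13],[0,0,0],-1],[[0,0,50],[0,0,0],-1],[[0,0,50],[0,0,0],-1],[[0,0,40],[0,0,0],-1],[[0,0,25],[0,0,0],-1],[[0,0,15],[0,0,0],-1],[[0,0,0],[0,0,0],0.4],[[0,0,0],[0,0,0],0.4],[[0,0,0],[0,0,0],0.4],[[0,0,0],[0,0,0],0.4],[[0,0,0],[0,0,0],0.4],[[0,0,0],[0,0,0],0.4]]' 30
python3 - <<'E'
from h import *
go(460,134.5,2,-1.8)
E
```

```text
clock: 3.95
position: [0.4614, 0.1351, 0.0033]
ee_rot: [0.0, 1.0, -0.015, 0.001]
contact_force: [-0.6, -3.4, 6.0]
width: 0.0428
gripper_force: 31.1
t 3.95 pos [461.4 135.1   3.3] yaw -1.75 w 42.8 F [-0.6 -3.4  6. ]
 turn [ 0.01 -0.02  0.01] then shift [-1.4  0.7  1.3] | shift first [-1.4  0.7  1.3]
```

```bash
python3 -m handwheel '[[[0,0,-30],[0,0,0],0.4],[[0,0,-50],[0,0,0],0.4],[[0,0,-10],[0,0,0.19],0.4],[[-2,35,0],[0,0,0],0.4],[[-2,40,0],[0,0,0],0.4],[[-2,40,0],[0,0,0],0.4],[[-2,35,0],[0,0,0],0.4],[[0,0,0],[0,0,0],0.4],[[0,0,0],[0,0,0],0.4]]' 40
python3 - <<'E'
from h import *
go(443,-21.4,16,-2.95)
E
```

```text
clock: 5.08
position: [0.4443, -0.0134, 0.0918]
ee_rot: [-0.0, 1.0, -0.026, -0.001]
contact_force: [0.1, -0.4, -0.8]
width: 0.0425
gripper_force: 41.1
t 5.08 pos [444.3 -13.4  91.8] yaw -2.96 w 42.5 F [ 0.1 -0.4 -0.8]
 turn [-0.01  0.01 -0.  ] then shift [-0.9  8.1 75.8] | shift first [-0.8  8.1 75.8]
```

```bash
python3 -m handwheel '[[[-1,8,0],[0,0,0],0.4],[[0,0,30],[0,0,0],0.4],[[0,0,25],[0,0,0],0.4],[[0,0,15],[0,0,0],0.4],[[0,0,6],[0,0,0],0.4],[[0,0,0],[0,0,0],0.4],[[0,0,0],[0,0,0],0.4]]' 40
python3 -m handwheel '[[[0,-2,0],[0,0,0],0.4],[[0,-2,0],[0,0,0],0.4],[[0,-2,0],[0,0,0],0.4],[[0,0,0],[0,0,0],0.4]]'
python3 -m handwheel '[[[2,0,0],[0,0,0],0.4],[[2,0,0],[0,0,0],0.4],[[2,0,0],[0,0,0],0.4],[[0,0,0],[0,0,0],0.4]]'
```

```text
clock: 5.95
position: [0.444, -0.0218, 0.0169]
ee_rot: [0.0, 1.0, -0.025, 0.001]
contact_force: [0.4, 0.7, -1.0]
width: 0.0421
gripper_force: 41.1
clock: 6.45
position: [0.4437, -0.0156, 0.0164]
ee_rot: [0.0, 1.0, -0.025, 0.0]
contact_force: [0.6, -0.3, -1.4]
width: 0.0425
gripper_force: 41.1
clock: 6.95
position: [0.45, -0.0162, 0.0162]
ee_rot: [0.0, 1.0, -0.025, 0.0]
contact_force: [-0.4, -1.1, -0.5]
width: 0.0421
gripper_force: 41.1
```

```bash
python3 -m handwheel '[[[0,0,2],[0,0,0],0.4],[[0,0,0],[0,0,0],0.4],[[1,0,0],[0,0,0],0.4],[[0,0,0],[0,0,0],0.4]]'
python3 -m handwheel '[[[1,0,0],[0,0,0],0.4],[[1,0,0],[0,0,0],0.4],[[0,0,0],[0,0,0],0.4]]'
python3 -m handwheel '[[[0,-1,0],[0,0,0],0.4],[[0,-1,0],[0,0,0],0.4],[[0,0,0],[0,0,0],0.4]]'
```

```text
clock: 7.45
position: [0.4508, -0.0162, 0.0143]
ee_rot: [0.0, 1.0, -0.025, 0.0]
contact_force: [-0.2, 0.1, -1.0]
width: 0.0422
gripper_force: 41.1
clock: 7.82
position: [0.451, -0.016, 0.0139]
ee_rot: [-0.0, 1.0, -0.026, -0.002]
contact_force: [-5.3, -0.9, 0.1]
width: 0.0421
gripper_force: 41.2
clock: 8.2
position: [0.4512, -0.0145, 0.0139]
ee_rot: [0.0, 1.0, -0.025, -0.001]
contact_force: [-5.0, -1.8, -1.1]
width: 0.0427
gripper_force: 41.1
```

```bash
python3 -m handwheel '[[[0,-1,0],[0,0,0],0.4],[[0,-1,0],[0,0,0],0.4],[[0,0,0],[0,0,0],0.4]]'
python3 -m handwheel '[[[0,-1,0],[0,0,0],0.4],[[0,0,0],[0,0,0],0.4]]'
python3 -m handwheel '[[[0,0,2],[0,0,0],0.4],[[0,0,0],[0,0,0],0.4]]'
```

```text
clock: 8.57
position: [0.4513, -0.0133, 0.0139]
ee_rot: [0.001, 1.0, -0.025, -0.002]
contact_force: [-3.8, -6.4, 0.2]
width: 0.0423
gripper_force: 41.1
clock: 8.82
position: [0.4513, -0.0132, 0.014]
ee_rot: [0.002, 1.0, -0.025, -0.002]
contact_force: [-5.9, -10.1, -0.5]
width: 0.0422
gripper_force: 41.2
clock: 9.07
position: [0.4513, -0.0132, 0.0134]
ee_rot: [0.002, 1.0, -0.025, -0.001]
contact_force: [-8.8, -9.0, 15.0]
width: 0.0424
gripper_force: 42.7
```

```bash
python3 -m handwheel '[[[0,0,-2],[0,0,0],0.4],[[0,0,0],[0,0,0],-0.45],[[0,0,0],[0,0,0],-0.45],[[0,0,-1],[0,0,0],-0.45]]'
python3 -m handwheel '[[[0,0,-30],[0,0,0],-0.45],[[0,0,-50],[0,0,0],-0.45],[[0,0,-50],[0,0,0],-0.45],[[-20,0,-50],[0,0,0],-1],[[0,0,0],[0,0,0],-1],[[0,0,0],[0,0,0],-1]]'
python3 - <<'E'
from h import *
np.set_printoptions(precision=1,suppress=True)
im,c,s=snap("wrist"); go(430,0,220,0,s); cv2.imwrite("pics/w2.png",im)
for b in blobs(im,"blue",300): print(b.mean(0),b.min(0),b.max(0),np.round(rect(c,b,.02),1))
cv2.imwrite("pics/w2c.png",cv2.resize(im[55:215,190:335],None,fx=3.7,fy=3.7,interpolation=cv2.INTER_CUBIC))
E
```

```text
clock: 9.57
position: [0.4538, -0.0112, 0.0155]
ee_rot: [0.0, 1.0, -0.025, 0.001]
contact_force: [0.4, -0.4, -0.1]
width: 0.0617
gripper_force: 0.0
clock: 10.32
position: [0.4329, -0.01, 0.1951]
ee_rot: [0.0, 1.0, -0.025, 0.0]
contact_force: [0.5, 0.4, 0.2]
width: 0.0853
gripper_force: 0.0
t 10.32 pos [432.9 -10.  195.1] yaw -2.90 w 85.3 F [0.5 0.4 0.2]
 turn [ 0.  -0.  -0.5] then shift [ -2.9 -10.  -24.9] | shift first [ -3.4  -9.9 -24.9]
[501.4 162.1] [477 120] [511 186] [ 431.4 -268.    73.7   36.8   10.1]
[257.3 149.3] [219  95] [295 205] [450.2 -11.4 118.5  79.5  -3.8]
```

View pics/w2c.png

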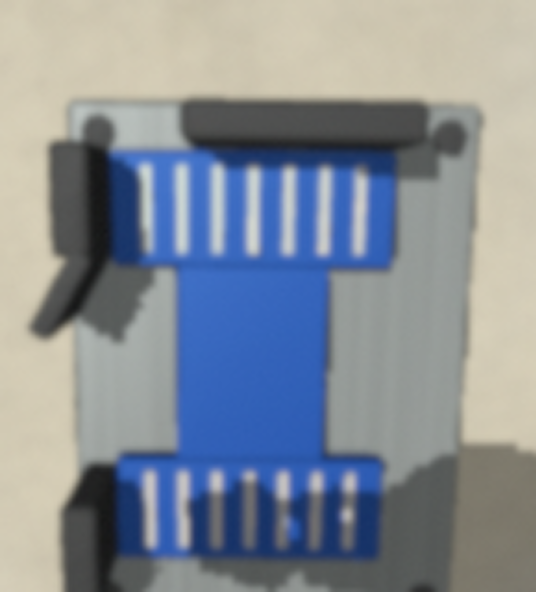

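The enlarged crop shows the plate lying parallel to both fences, with the end fence's inner edge at crop row 150 and the side fence at column 110, and no visible gaps. Next is the plate on the right.

```bash
cat > look.py <<'E'
from h import *
import sys
im,c,s=snap("top")
for col,z in(("blue",.01),("yellow",.01)):
    for b in blobs(im,col,100): print(col,b.mean(0).round(),np.round(rect(c,b,z),1))
E
python3 look.py; python3 - <<'E'
from h import *
go(454,-309,2,-6)
E
```

```text
blue [376. 240.] [ 453.9 -309.   119.3   78.2   -6. ]
blue [159. 182.] [614.5 290.2 119.4  78.4  -9. ]
yellow [154. 242.] [447.3 298.4 119.4  80.4  -5.8]
t 10.43 pos [432.4 -10.  193.9] yaw -2.91 w 85.2 F [ 0.3  0.1 -0.2]
 turn [-0.    0.02  0.52] then shift [ 52.8 295.1 191.9] | shift first [ 37.2 297.5 191.8]
```

```bash
python3 -m handwheel '[[[0,0,0],[0,0,0.52],-1],[[9,50,0],[0,0,0],-1],[[9,50,0],[0,0,0],-1],[[9,50,0],[0,0,0],-1],[[9,50,0],[0,0,0],-1],[[9,50,0],[0,0,0],-1],[[8,45,0],[0,0,0],-1],[[0,0,50],[0,0,0],-1],[[0,0,50],[0,0,0],-1],[[0,0,50],[0,0,0],-1],[[0,0,25],[0,0,0],-1],[[0,0,16],[0,0,0],-1],[[0,0,0],[0,0,0],0.4],[[0,0,0],[0,0,0],0.4],[[0,0,0],[0,0,0],0.4],[[0,0,0],[0,0,0],0.4],[[0,0,0],[0,0,0],0.4],[[0,0,0],[0,0,0],0.4]]' 40
python3 - <<'E'
from h import *
go(454,-309,2,-6)
E
```

```text
clock: 12.68
position: [0.4556, -0.3099, 0.0057]
ee_rot: [0.001, 0.999, -0.053, 0.001]
contact_force: [-0.4, 0.6, 5.8]
width: 0.0421
gripper_force: 40.9
t 12.68 pos [ 455.6 -309.9    5.7] yaw -6.04 w 42.1 F [-0.4  0.6  5.8]
 turn [ 0.02 -0.02 -0.01] then shift [-1.7 -0.7  3.7] | shift first [-1.7 -0.8  3.7]
```

```bash
python3 -m handwheel '[[[0,0,-30],[0,0,0],0.4],[[0,0,-50],[0,0,0],0.4],[[0,0,-5],[0,0,-0.5],0.4],[[0,-40,0],[0,0,0],0.4],[[0,-50,0],[0,0,0],0.4],[[0,-50,0],[0,0,0],0.4],[[0,-50,0],[0,0,0],0.4],[[0,-50,0],[0,0,0],0.4],[[0,-35,0],[0,0,0],0.4],[[0,0,0],[0,0,0],0.4],[[0,0,0],[0,0,0],0.4]]' 40
python3 - <<'E'
from h import *
go(445,-18,28,-2.95)
E
```

```text
clock: 14.05
position: [0.4693, -0.0349, 0.0894]
ee_rot: [0.0, 1.0, -0.026, 0.0]
contact_force: [-0.3, 0.1, -1.1]
width: 0.0415
gripper_force: 40.8
t 14.05 pos [469.3 -34.9  89.4] yaw -3.00 w 41.5 F [-0.3  0.1 -1.1]
 turn [ 0.01 -0.   -0.01] then shift [-25.1 -15.7  61.4] | shift first [-25.2 -15.7  61.4]
```

```bash
python3 -m handwheel '[[[-25,-16,0],[0,0,0],0.4],[[0,0,30],[0,0,0],0.4],[[0,0,20],[0,0,0],0.4],[[0,0,10],[0,0,0],0.4],[[0,0,1],[0,0,0],0.4],[[0,0,0],[0,0,0],0.4]]' 40
python3 -m handwheel '[[[2,0,0],[0,0,0],0.4],[[2,0,0],[0,0,0],0.4],[[1,0,0],[0,0,0],0.4],[[0,0,0],[0,0,0],0.4]]'
python3 -m handwheel '[[[0,-2,0],[0,0,0],0.4],[[0,-1,0],[0,0,0],0.4],[[0,-1,0],[0,0,0],0.4],[[0,0,0],[0,0,0],0.4]]'
```

```text
clock: 14.8
position: [0.4458, -0.0177, 0.0287]
ee_rot: [0.0, 1.0, -0.027, 0.001]
contact_force: [0.8, 0.0, 0.3]
width: 0.0419
gripper_force: 40.8
clock: 15.3
position: [0.4503, -0.0175, 0.0284]
ee_rot: [0.0, 1.0, -0.026, 0.0]
contact_force: [0.4, -0.5, -0.5]
width: 0.0418
gripper_force: 40.8
clock: 15.8
position: [0.4502, -0.0135, 0.0283]
ee_rot: [0.0, 1.0, -0.026, -0.0]
contact_force: [-0.8, -0.4, -1.2]
width: 0.0414
gripper_force: 40.8
```

```bash
python3 -m handwheel '[[[0,0,2],[0,0,0],0.4],[[1,0,0],[0,0,0],0.4],[[1,0,0],[0,0,0],0.4],[[1,0,0],[0,0,0],0.4],[[0,0,0],[0,0,0],0.4]]'
python3 -m handwheel '[[[0,-1,0],[0,0,0],0.4],[[0,-1,0],[0,0,0],0.4],[[0,0,0],[0,0,0],0.4]]'
python3 -m handwheel '[[[0,0,1],[0,0,0],0.4],[[0,0,0],[0,0,0],0.4]]'
```

```text
clock: 16.42
position: [0.4523, -0.0136, 0.026]
ee_rot: [-0.0, 1.0, -0.027, -0.001]
contact_force: [-2.0, 0.7, -0.2]
width: 0.0419
gripper_force: 40.9
clock: 16.8
position: [0.4525, -0.0131, 0.0262]
ee_rot: [0.001, 1.0, -0.026, -0.001]
contact_force: [-3.4, -6.7, -0.6]
width: 0.0417
gripper_force: 40.9
clock: 17.05
position: [0.4525, -0.0131, 0.0257]
ee_rot: [0.001, 1.0, -0.026, -0.001]
contact_force: [-5.5, -6.7, 6.3]
width: 0.0418
gripper_force: 41.7
```

```bash
python3 -m handwheel '[[[1,0,0],[0,0,0],0.4],[[0,-0.5,-1],[0,0,0],0.4],[[0,0,0],[0,0,0],0.4],[[0,0,0],[0,0,0],-0.45],[[0,0,0],[0,0,0],-0.45],[[0,0,-1],[0,0,0],-0.45],[[0,0,-30],[0,0,0],-0.45],[[0,0,-50],[0,0,0],-0.45],[[0,0,-50],[0,0,0],-1],[[0,0,0],[0,0,0],-1],[[0,0,0],[0,0,0],-1]]'
python3 look.py; python3 - <<'E'
from h import *
go(614.5,290.2,3,-9)
E
```

```text
clock: 18.42
position: [0.4541, -0.011, 0.157]
ee_rot: [-0.0, 1.0, -0.026, -0.0]
contact_force: [-0.1, -1.0, -1.2]
width: 0.0857
gripper_force: 0.0
blue [266. 258.] [405.6 -10.6  79.   29.8  86.6]
blue [159. 182.] [614.5 290.2 119.4  78.4  -9. ]
yellow [154. 242.] [447.3 298.3 119.4  80.1  -5.8]
t 18.48 pos [453.5 -10.9 156.3] yaw -3.03 w 85.6 F [ 0.1  0.  -0.7]
 turn [-0.    0.02  1.  ] then shift [ 111.9 -322.6  153.3] | shift first [ 145.1 -309.2  153.1]
```

```bash
python3 - <<'E'
from h import *
c=cam("top")
print(ray(c,[[194,141],[186,127],[186,127]],0)[:1]*1000, ray(c,[[186,127]],.09)*1000, ray(c,[[186,127]],.135)*1000)
im=cv2.imread("pics/topcrop.png"); cv2.imwrite("pics/glass.png",cv2.resize(im[20:180,20:260],None,fx=3,fy=3))
E
```

```text
[[735.24969697 198.52640574   0.        ]] [[745.99163866 204.1850967   90.        ]] [[730.29843151 194.74862636 135.        ]]
```

View pics/glass.png

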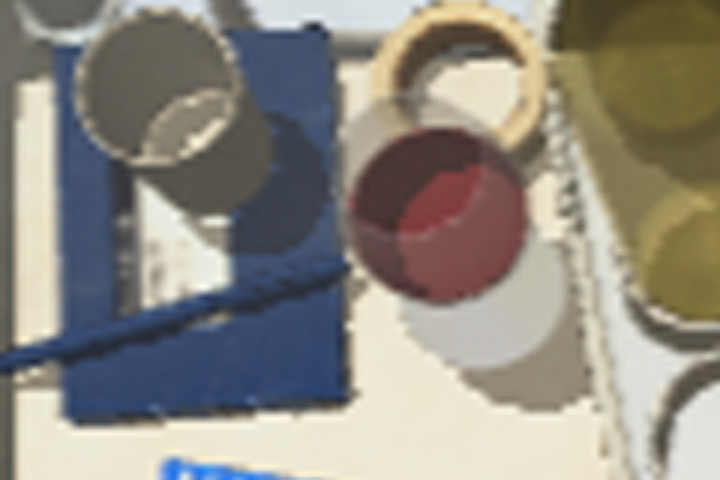

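```bash
python3 -m handwheel '[[[0,0,0],[0,0,1],-1],[[0,-54,0],[0,0,0],-1],[[0,-54,0],[0,0,0],-1],[[0,-54,0],[0,0,0],-1],[[0,-54,0],[0,0,0],-1],[[0,-54,0],[0,0,0],-1],[[0,-52,0],[0,0,0],-1],[[50,0,0],[0,0,0],-1],[[50,0,0],[0,0,0],-1],[[12,0,0],[0,0,0],-1],[[0,0,0],[0,0,0],-1],[[0,0,0],[0,0,0],-1]]'
python3 - <<'E'
from h import *
im,c,s=snap("wrist")
for b in blobs(im,"blue",300): print(b.mean(0),np.round(rect(c,b,.01),1))
go(614.5,290.2,3,-9)
E
```

```text
clock: 19.98
position: [0.6138, 0.2891, 0.1564]
ee_rot: [0.0, 0.997, -0.079, -0.001]
contact_force: [-0.0, 0.9, 0.8]
width: 0.0854
gripper_force: 0.0
[251.18535469 169.23798627] [614.7 294.  115.9  77.3  -9.1]
t 20.02 pos [613.9 289.3 156.9] yaw -9.01 w 85.2 F [ 0.4 -0.2 -0.1]
 turn [ 0.01  0.02 -0.  ] then shift [  0.4  -1.  153.9] | shift first [  0.7  -1.1 153.9]
```

```bash
python3 -m handwheel '[[[0,-2,50],[0,0,0],-1],[[0,0,50],[0,0,0],-1],[[0,0,30],[0,0,0],-1],[[0,0,20],[0,0,0],-1],[[0,0,2],[0,0,0],-1],[[0,0,0],[0,0,0],0.4],[[0,0,0],[0,0,0],0.4],[[0,0,0],[0,0,0],0.4],[[0,0,0],[0,0,0],0.4],[[0,0,0],[0,0,0],0.4],[[0,0,0],[0,0,0],0.4]]' 40
python3 -m handwheel '[[[0,0,-30],[0,0,0],0.4],[[0,0,-50],[0,0,0],0.4],[[0,0,-20],[0,0,0],0.4],[[-50,0,0],[0,0,0],0.4],[[-50,0,0],[0,0,0],0.4],[[-50,0,0],[0,0,0],0.4],[[0,0,0],[0,0,-1],0.4],[[0,0,0],[0,0,0],0.4],[[0,0,0],[0,0,0],0.4]]' 40
python3 - <<'E'
from h import *
go(446,-18,38,-2.95)
E
```

```text
clock: 21.4
position: [0.6167, 0.2915, 0.0073]
ee_rot: [-0.001, 0.997, -0.079, 0.001]
contact_force: [0.0, 0.4, 6.2]
width: 0.0408
gripper_force: 39.7
clock: 22.52
position: [0.4686, 0.3148, 0.1056]
ee_rot: [-0.0, 1.0, -0.027, 0.001]
contact_force: [0.2, -0.3, -1.6]
width: 0.0406
gripper_force: 40.5
t 22.52 pos [468.6 314.8 105.6] yaw -3.14 w 40.6 F [ 0.2 -0.3 -1.6]
 turn [-0.   -0.01 -0.03] then shift [ -5.4 333.5  67.6] | shift first [ -4.4 333.5  67.4]
```

```bash
python3 -m handwheel '[[[-1,50,0],[0,0,0],0.4],[[-1,55,0],[0,0,0],0.4],[[-1,55,0],[0,0,0],0.4],[[-1,55,0],[0,0,0],0.4],[[-1,55,0],[0,0,0],0.4],[[0,55,0],[0,0,0],0.4],[[0,8,0],[0,0,0],0.4],[[0,0,0],[0,0,0],0.4],[[0,0,30],[0,0,0],0.4],[[0,0,20],[0,0,0],0.4],[[0,0,10],[0,0,0],0.4],[[0,0,4],[0,0,0],0.4],[[0,0,0],[0,0,0],0.4],[[0,0,0],[0,0,0],0.4]]' 40
python3 - <<'E'
from h import *
go(451,-14,38,-2.95)
E
```

```text
clock: 24.28
position: [0.4458, -0.0175, 0.0419]
ee_rot: [0.0, 1.0, -0.026, 0.001]
contact_force: [-0.0, 0.6, -0.5]
width: 0.0408
gripper_force: 40.6
t 24.27 pos [445.8 -17.5  41.9] yaw -3.03 w 40.8 F [-0.   0.6 -0.5]
 turn [ 0.   -0.01 -0.01] then shift [ 5.  -3.8  3.9] | shift first [ 5.  -3.8  3.9]
```

```bash
python3 -m handwheel '[[[2,0,2],[0,0,0],0.4],[[2,-2,1],[0,0,0],0.4],[[1,-1,0],[0,0,0],0.4],[[0,0,0],[0,0,0],0.4],[[0,0,0],[0,0,0],0.4]]'
python3 -m handwheel '[[[1,0,0],[0,0,0],0.4],[[1,0,0],[0,0,0],0.4],[[1,0,0],[0,0,0],0.4],[[0,0,0],[0,0,0],0.4]]'
python3 -m handwheel '[[[0,-1,0],[0,0,0],0.4],[[0,-1,0],[0,0,0],0.4],[[0,0,1],[0,0,0],0.4],[[0,0,0],[0,0,0],0.4]]'
```

```text
clock: 24.9
position: [0.4503, -0.0148, 0.0383]
ee_rot: [0.0, 1.0, -0.026, -0.0]
contact_force: [-0.2, 0.4, 0.1]
width: 0.0407
gripper_force: 40.6
clock: 25.4
position: [0.4521, -0.0148, 0.038]
ee_rot: [-0.0, 1.0, -0.027, -0.001]
contact_force: [-2.3, 0.3, -0.3]
width: 0.0405
gripper_force: 40.7
clock: 25.9
position: [0.4525, -0.0131, 0.0375]
ee_rot: [0.0, 1.0, -0.026, -0.001]
contact_force: [-5.9, -2.5, 3.7]
width: 0.0404
gripper_force: 42.5
```

```bash
python3 -m handwheel '[[[0.5,-1,0],[0,0,0],0.4],[[0,-1,0],[0,0,0],0.4],[[0,0,-1],[0,0,0],0.4],[[0,0,0],[0,0,0],0.4]]'
python3 -m handwheel '[[[0,0,0],[0,0,0],-0.45],[[0,0,0],[0,0,0],-0.45],[[0,0,-1],[0,0,0],-0.45],[[0,0,-30],[0,0,0],-0.45],[[0,0,-50],[0,0,0],-0.45],[[-20,0,-50],[0,0,0],-1],[[0,0,-20],[0,0,0],-1],[[0,0,0],[0,0,0],-1]]'
python3 look.py; python3 - <<'E'
from h import *
im,c,s=snap("wrist"); cv2.imwrite("pics/w3.png",cv2.resize(im[40:240,150:370],None,fx=3,fy=3,interpolation=cv2.INTER_CUBIC))
for b in blobs(im,"blue",300): print(b.mean(0),np.round(rect(c,b,.04),1))
go(447.3,298.4,7,-5.8)
E
```

```text
clock: 26.4
position: [0.4525, -0.0126, 0.0379]
ee_rot: [0.002, 1.0, -0.026, -0.002]
contact_force: [-5.6, -8.6, -0.7]
width: 0.0402
gripper_force: 41.6
clock: 27.4
position: [0.4355, -0.01, 0.1911]
ee_rot: [0.0, 1.0, -0.026, 0.003]
contact_force: [-0.2, -0.2, -0.2]
width: 0.0854
gripper_force: 0.0
yellow [154. 242.] [447.3 298.4 119.4  80.4  -5.8]
[257.44444444 153.45351474] [450.5 -11.5 118.1  79.3  -4.1]
t 27.50 pos [433.8  -9.8 188.7] yaw -3.03 w 85.3 F [-0.3  0.3 -0.3]
 turn [-0.    0.    0.46] then shift [ -17.7 -308.   181.7] | shift first [  -2.7 -308.4  181.7]
```

View pics/w3.png

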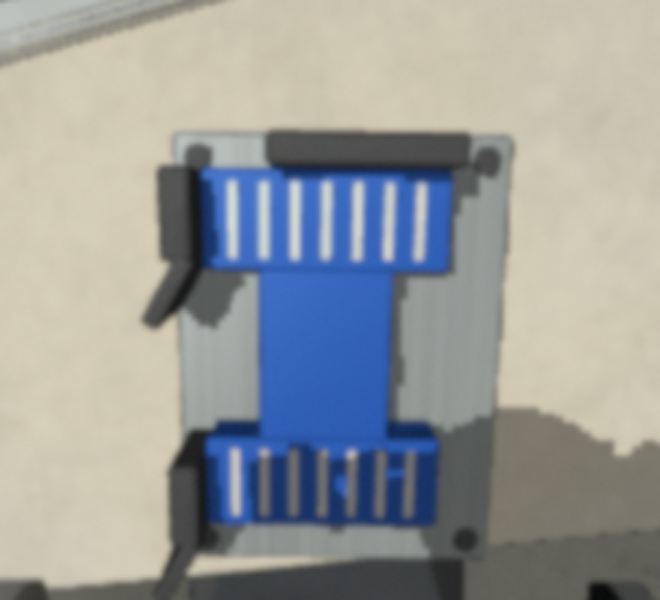

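The picture shows three blue plates stacked square against both fences; the top plate spans crop (200-450, 168-525). The table now holds no other blue plate, so the cover is next.

```bash
python3 -m handwheel '[[[0,0,0],[0,0,0.46],-1],[[-3,-52,0],[0,0,0],-1],[[-3,-52,0],[0,0,0],-1],[[-3,-52,0],[0,0,0],-1],[[-3,-52,0],[0,0,0],-1],[[-3,-52,0],[0,0,0],-1],[[-3,-48,0],[0,0,0],-1],[[0,0,0],[0,0,0],-1],[[0,0,0],[0,0,0],-1]]'
python3 - <<'E'
from h import *
im,c,s=snap("wrist")
for b in blobs(im,"yellow",300): print(b.mean(0),np.round(rect(c,b,.01),1))
go(447.3,298.4,7,-5.8)
E
```

```text
clock: 28.62
position: [0.4464, 0.2976, 0.1875]
ee_rot: [0.001, 0.999, -0.05, -0.001]
contact_force: [-1.0, -0.2, 0.2]
width: 0.0857
gripper_force: 0.0
[252.         157.29241877] [447.2 301.8 115.6  77.6  -5.8]
t 28.68 pos [446.6 297.2 188. ] yaw -5.81 w 85.3 F [ 0.8 -0.5 -0.2]
 turn [ 0.02  0.02 -0.  ] then shift [  0.6  -1.3 181. ] | shift first [  1.   -1.7 181. ]
```

```bash
python3 -m handwheel '[[[0,-2,50],[0,0,0],-1],[[0,0,50],[0,0,0],-1],[[0,0,50],[0,0,0],-1],[[0,0,20],[0,0,0],-1],[[0,0,13],[0,0,0],-1],[[0,0,0],[0,0,0],0.4],[[0,0,0],[0,0,0],0.4],[[0,0,0],[0,0,0],0.4],[[0,0,0],[0,0,0],0.4],[[0,0,0],[0,0,0],0.4],[[0,0,0],[0,0,0],0.4]]' 40
python3 -m handwheel '[[[0,0,-30],[0,0,0],0.4],[[0,0,-50],[0,0,0],0.4],[[0,0,-20],[0,0,-0.47],0.4],[[0,0,0],[0,0,0],0.4],[[0,0,0],[0,0,0],0.4]]' 40
python3 - <<'E'
from h import *
go(446,-18,52,-3.0)
E
```

```text
clock: 30.05
position: [0.449, 0.3004, 0.0098]
ee_rot: [-0.0, 0.999, -0.05, 0.002]
contact_force: [-2.6, -4.4, 17.3]
width: 0.0261
gripper_force: 8.7
clock: 30.68
position: [0.4468, 0.3, 0.1058]
ee_rot: [0.0, 1.0, -0.026, -0.0]
contact_force: [0.2, -0.0, -0.7]
width: 0.0256
gripper_force: 0.0
t 30.68 pos [446.8 300.  105.8] yaw -3.01 w 25.6 F [ 0.2 -0.  -0.7]
 turn [ 0.    0.01 -0.  ] then shift [ 15.8 317.6  53.8] | shift first [ 15.9 317.6  54. ]
```

The grip slid off over the top, at TCP z 9.8 mm, which is too high. I open, re-measure and go lower.

```bash
python3 -m handwheel '[[[0,0,-50],[0,0,0.47],-1],[[0,0,-30],[0,0,0],-1],[[0,0,0],[0,0,0],-1],[[0,0,0],[0,0,0],-1]]'
python3 - <<'E'
from h import *
im,c,s=snap("wrist")
for b in blobs(im,"yellow",300): print(b.mean(0),np.round(rect(c,b,.01),1))
go(447.3,298.4,3,-5.8)
im,c,s=snap("top")
for b in blobs(im,"yellow",100): print(b.mean(0),np.round(rect(c,b,.01),1))
E
```

```text
clock: 31.18
position: [0.4464, 0.2997, 0.1844]
ee_rot: [0.001, 0.999, -0.051, -0.002]
contact_force: [0.1, -1.0, -0.8]
width: 0.0856
gripper_force: 0.0
[252.0480427  157.79359431] [447.2 304.  115.7  77.6  -5.9]
t 31.23 pos [446.3 299.7 184.2] yaw -5.81 w 85.4 F [-0.1 -0.2 -0.3]
 turn [ 0.02  0.03 -0.  ] then shift [  1.2   1.2 181.2] | shift first [  1.8   0.7 181.2]
[153.25966851 241.76243094] [447.5 300.3 119.4  79.9  -5.6]
```

```bash
python3 -m handwheel '[[[1,-1.5,50],[0,0,0],-1],[[0,0,50],[0,0,0],-1],[[0,0,50],[0,0,0],-1],[[0,0,20],[0,0,0],-1],[[0,0,11],[0,0,0],-1],[[0,0,0],[0,0,0],-1],[[0,0,0],[0,0,0],-1]]' 40
```

```text
clock: 32.15
position: [0.4493, 0.302, 0.006]
ee_rot: [-0.0, 0.999, -0.051, 0.001]
contact_force: [0.6, -0.4, -0.7]
width: 0.0855
gripper_force: 0.0
```

```bash
python3 -m handwheel '[[[-2,0,4.5],[0,0,0],-1],[[0,0,0],[0,0,0],-1],[[0,0,0],[0,0,0],0.4],[[0,0,0],[0,0,0],0.4],[[0,0,0],[0,0,0],0.4],[[0,0,0],[0,0,0],0.4],[[0,0,0],[0,0,0],0.4],[[0,0,0],[0,0,0],0.4]]' 40
```

```text
clock: 33.15
position: [0.4469, 0.3021, 0.0013]
ee_rot: [-0.0, 0.999, -0.051, 0.0]
contact_force: [-1.1, 0.3, 5.4]
width: 0.0427
gripper_force: 41.0
```

```bash
python3 -m handwheel '[[[0,0,-30],[0,0,0],0.4],[[0,0,-50],[0,0,0],0.4],[[0,0,-25],[0,0,-0.47],0.4],[[2,50,0],[0,0,0],0.4],[[2,50,0],[0,0,0],0.4],[[2,50,0],[0,0,0],0.4],[[2,50,0],[0,0,0],0.4],[[2,50,0],[0,0,0],0.4],[[2,50,0],[0,0,0],0.4],[[2,18,0],[0,0,0],0.4],[[0,0,0],[0,0,0],0.4],[[0,0,0],[0,0,0],0.4]]' 40
python3 - <<'E'
from h import *
go(446,-18,45,-3.0)
E
```

```text
clock: 34.65
position: [0.4436, -0.0158, 0.1054]
ee_rot: [-0.0, 1.0, -0.026, -0.001]
contact_force: [-0.4, -1.8, -1.8]
width: 0.0425
gripper_force: 41.5
t 34.65 pos [443.6 -15.8 105.4] yaw -2.98 w 42.5 F [-0.4 -1.8 -1.8]
 turn [-0.    0.01  0.  ] then shift [ 2.5  2.  60.4] | shift first [ 2.6  2.1 60.4]
```

```bash
python3 -m handwheel '[[[0,2,30],[0,0,0],0.4],[[0,0,20],[0,0,0],0.4],[[0,0,8],[0,0,0],0.4],[[0,0,4],[0,0,0],0.4],[[0,0,0],[0,0,0],0.4],[[0,0,0],[0,0,0],0.4]]' 40
python3 -m handwheel '[[[2,-2,0],[0,0,0],0.4],[[1,-1,0],[0,0,0],0.4],[[1,0,0],[0,0,0],0.4],[[0,0,0],[0,0,0],0.4],[[0,0,0],[0,0,0],0.4]]'
python3 -m handwheel '[[[1,0,0],[0,0,0],0.4],[[1,0,0],[0,0,0],0.4],[[0,0,0],[0,0,0],0.4]]'
```

```text
clock: 35.4
position: [0.4446, -0.0185, 0.0444]
ee_rot: [0.0, 1.0, -0.026, 0.001]
contact_force: [-0.3, 0.2, -1.1]
width: 0.0427
gripper_force: 41.5
clock: 36.02
position: [0.448, -0.0157, 0.0437]
ee_rot: [0.0, 1.0, -0.026, -0.0]
contact_force: [-0.1, -0.3, -0.7]
width: 0.0426
gripper_force: 41.5
clock: 36.4
position: [0.4495, -0.0157, 0.0436]
ee_rot: [-0.0, 1.0, -0.026, -0.001]
contact_force: [-2.8, -0.5, -1.0]
width: 0.0424
gripper_force: 41.6
```

```bash
python3 -m handwheel '[[[0,-1,2],[0,0,0],0.4],[[0,-1,0],[0,0,0],0.4],[[0,-1,0],[0,0,0],0.4],[[0,0,0],[0,0,0],0.4]]'
python3 -m handwheel '[[[0.5,-1,1],[0,0,0],0.4],[[0,-1,0],[0,0,0],0.4],[[0,0,0],[0,0,0],0.4]]'
```

```text
clock: 36.9
position: [0.4497, -0.0132, 0.0416]
ee_rot: [0.0, 1.0, -0.026, -0.001]
contact_force: [-2.9, -4.0, -1.0]
width: 0.0429
gripper_force: 41.5
clock: 37.28
position: [0.4497, -0.013, 0.0413]
ee_rot: [0.002, 1.0, -0.025, -0.001]
contact_force: [-6.3, -12.5, 5.3]
width: 0.0426
gripper_force: 42.2
```

```bash
python3 -m handwheel '[[[0,0,-1],[0,0,0],0.4],[[0,0,0],[0,0,0],-0.45],[[0,0,0],[0,0,0],-0.45],[[0,0,-1],[0,0,0],-0.45],[[0,0,-30],[0,0,0],-0.45],[[0,0,-50],[0,0,0],-0.45],[[-20,0,-50],[0,0,0],-1],[[0,0,-20],[0,0,0],-1],[[0,0,0],[0,0,0],-1],[[0,0,0],[0,0,0],-1]]'
python3 - <<'E'
from h import *
im,c,s=snap("wrist"); cv2.imwrite("pics/w4.png",cv2.resize(im[40:240,150:370],None,fx=3,fy=3,interpolation=cv2.INTER_CUBIC))
np.savez("w4.npz",K=c[0],R=c[1],t=c[2])
for b in blobs(im,"yellow",300): print(b.mean(0),np.round(rect(c,b,.05),1))
b=np.array([512.2,23]); Rb=np.array([[.9987,.0514],[-.0514,.9987]])
print("necks",[b+Rb@np.array([-60+d,-40]) for d in(44,-44)])
im,c,s=snap("top")
for r in blobs(im,"red",20): print(r.mean(0).round(1),np.round(rect(c,r,.092),1),np.round(rect(c,r,.065),1))
for r in blobs(im,"blue",80)+blobs(im,"yellow",50): print(np.round(rect(c,r,.01),1))
cv2.imwrite("pics/rack.png",cv2.resize(im[165:235,310:400],None,fx=7,fy=7,interpolation=cv2.INTER_CUBIC))
E
```

```text
clock: 38.52
position: [0.4304, -0.0095, 0.1918]
ee_rot: [-0.0, 1.0, -0.026, -0.001]
contact_force: [-0.1, -0.3, -0.8]
width: 0.0857
gripper_force: 0.0
[258.77941176 108.69117647] [493.1 -15.1  21.6  20.5  -3. ]
[258.1179402  150.49335548] [449.7 -12.  119.8  78.9  -3.7]
necks [array([494.1648, -16.1256]), array([406.2792, -11.6024])]
[368.1 191. ] [ 574.8 -270.3   35.5   28.6  -46.6] [ 579.4 -278.1   36.6   29.4  -46.6]
[338.2 189.4] [ 578.  -192.8   31.3   28.7  -89.9] [ 582.7 -198.5   32.2   29.5  -89.9]
[114.3  27.4] [1033.   412.6   32.1   15.1  -60.5] [1050.6  424.2   33.    15.5  -60.5]
```

View pics/w4.png

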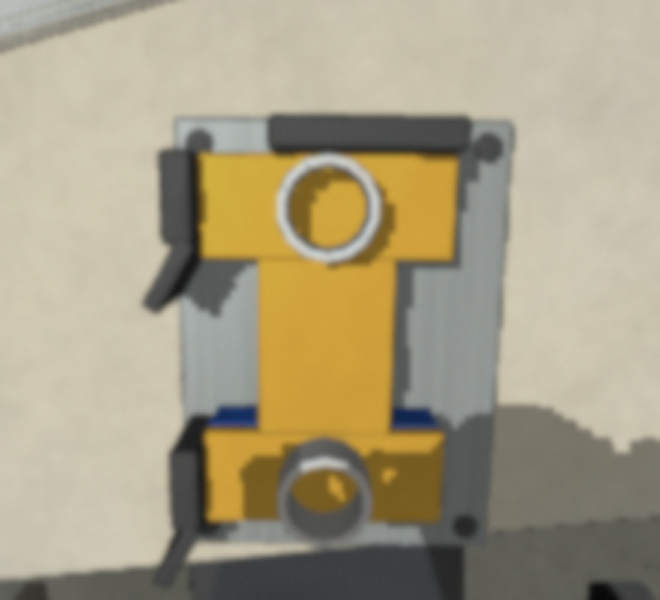

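View pics/rack.png

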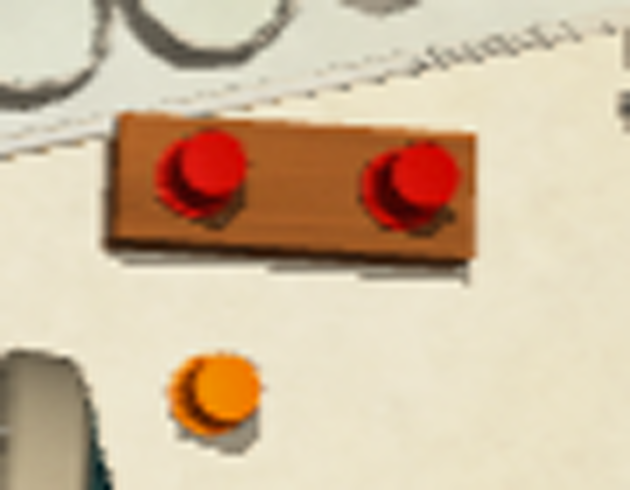

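The cover lies square with both necks up; the mouths are at crop (329,207) and (325,490). In the rack crop, the bung tops at (213,163) and (424,173) are red and stand in the rack, so they are the ones meant. The one at (215,387) is orange, loose on the table and not meant.

```bash
python3 - <<'E'
from h import *
np.set_printoptions(precision=1,suppress=True)
d=np.load("w4.npz"); c=(d["K"],d["R"],d["t"])
N=ray(c,np.array([[329,207],[325,490]])/3+[150,40]-.33,.076)*1000; print(N,np.linalg.norm(N[0]-N[1]))
c=cam("top"); B=ray(c,np.array([[213,163],[424,173]])/7+[310,165]-.43,.070)*1000; print(B,np.linalg.norm(B[0]-B[1]))
go(B[0][0]-40,B[0][1],150,-3)
E
```

```text
[[493.8 -15.1  76. ]
 [409.9  -9.8  76. ]] 84.08499815250323
[[ 586.2 -202.7   70. ]
 [ 582.5 -281.8   70. ]] 79.13140466411754
t 38.62 pos [430.2  -9.5 191.3] yaw -2.97 w 85.4 F [-0.3 -0.1 -0.7]
 turn [-0.  0.  0.] then shift [126.  186.9  41.3] | shift first [126.  187.   40.9]
```

```bash
python3 -m handwheel '[[[25,37,8],[0,0,0],-1],[[25,37,8],[0,0,0],-1],[[25,37,8],[0,0,0],-1],[[25,37,8],[0,0,0],-1],[[26,39,8],[0,0,0],-1],[[0,0,0],[0,0,0],-0.3],[[0,0,0],[0,0,0],-0.3]]'
python3 - <<'E'
from h import *
im,c,s=snap("wrist"); np.set_printoptions(precision=1,suppress=True)
for b in blobs(im,"red",150):
    # top disc = smallest-v half; fit via enclosing at z
    print(b.mean(0),b.min(0),b.max(0),np.round(rect(c,b,.07),1))
cv2.imwrite("pics/w5.png",cv2.resize(im[0:260,150:450],None,fx=2.2,fy=2.2)); np.savez("w5.npz",K=c[0],R=c[1],t=c[2])
go(585,-202,43,-3,s)
E
```

```text
clock: 39.5
position: [0.5461, -0.2024, 0.1512]
ee_rot: [-0.001, 1.0, -0.026, -0.002]
contact_force: [-0.1, 0.7, 0.1]
width: 0.0559
gripper_force: 0.0
[351.5 139.4] [328 120] [375 158] [ 583.9 -276.1   36.5   26.8   74.1]
[253.7 138.3] [236 119] [271 157] [ 588.6 -202.2   28.4   26.3   -3. ]
t 39.50 pos [ 546.1 -202.4  151.2] yaw -3.00 w 55.9 F [-0.1  0.7  0.1]
 turn [-0.  0. -0.] then shift [ 38.8  -2.5 108.2] | shift first [ 39.2  -2.3 108.1]
```

View pics/w5.png

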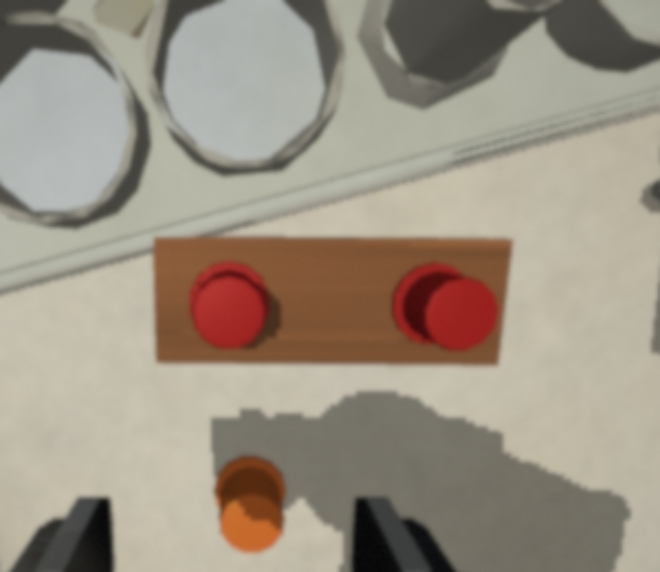

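The wrist view shows the two red bung tops in the rack at crop (229,312) and (461,313), and the orange one loose at (250,520). I take the left one first.

```bash
python3 - <<'E'
from h import *
d=np.load("w5.npz"); c=(d["K"],d["R"],d["t"])
print(ray(c,np.array([[229,312],[461,313]])/2.2+[150,0]-.3,.07)*1000)
E
python3 -m handwheel '[[[20,-1,0],[0,0,0],-0.3],[[20,-1,0],[0,0,0],-0.3],[[0,0,40],[0,0,0],-0.3],[[0,0,30],[0,0,0],-0.3],[[0,0,20],[0,0,0],-0.3],[[0,0,12],[0,0,0],-0.3],[[0,0,4],[0,0,0],-0.3],[[0,0,0],[0,0,0],-0.3]]'
```

```text
[[ 586.17887773 -202.21446246   70.        ]
 [ 581.65440467 -281.59057343   70.        ]]
clock: 40.55
position: [0.5873, -0.203, 0.0473]
ee_rot: [0.0, 1.0, -0.026, 0.0]
contact_force: [0.5, 0.1, 0.2]
width: 0.0552
gripper_force: 0.0
```

```bash
python3 -m handwheel '[[[-1,0,3],[0,0,0],-0.3],[[0,0,0],[0,0,0],-0.3],[[0,0,0],[0,0,0],0.7],[[0,0,0],[0,0,0],0.7],[[0,0,0],[0,0,0],0.7],[[0,0,0],[0,0,0],0.7],[[0,0,0],[0,0,0],0.7]]' 30
python3 -m handwheel '[[[0,0,-20],[0,0,0],0.7],[[0,0,-40],[0,0,0],0.7],[[0,0,-30],[0,0,0],0.7],[[0,0,0],[0,0,0],0.7],[[0,0,0],[0,0,0],0.7]]'
python3 - <<'E'
from h import *
go(494.5,-16.1,112,-3)
E
```

```text
clock: 41.42
position: [0.5862, -0.2032, 0.0441]
ee_rot: [0.0, 1.0, -0.026, 0.0]
contact_force: [-0.8, -0.2, 4.7]
width: 0.0249
gripper_force: 29.5
clock: 42.05
position: [0.5852, -0.2026, 0.1325]
ee_rot: [-0.0, 1.0, -0.026, -0.001]
contact_force: [-0.5, 0.6, -1.1]
width: 0.0254
gripper_force: 29.5
t 42.05 pos [ 585.2 -202.6  132.5] yaw -2.98 w 25.4 F [-0.5  0.6 -1.1]
 turn [-0.01  0.02  0.  ] then shift [-100.4 -181.5   20.5] | shift first [-100.2 -181.5   20.8]
```

```bash
python3 -m handwheel '[[[-20,-36,0],[0,0,0],0.7],[[-20,-37,0],[0,0,0],0.7],[[-20,-36,0],[0,0,0],0.7],[[-20,-37,0],[0,0,0],0.7],[[-20,-36,0],[0,0,0],0.7],[[0,0,0],[0,0,0],0.7],[[0,0,0],[0,0,0],0.7]]'
python3 - <<'E'
from h import *
go(494,-15.8,112,-3)
E
```

```text
clock: 42.92
position: [0.4955, -0.0163, 0.1329]
ee_rot: [0.0, 1.0, -0.026, -0.001]
contact_force: [-0.1, -0.0, -0.5]
width: 0.0251
gripper_force: 29.6
t 42.92 pos [495.5 -16.3 132.9] yaw -2.94 w 25.1 F [-0.1 -0.  -0.5]
 turn [0.   0.01 0.01] then shift [-1.5 -0.4 20.9] | shift first [-1.5 -0.4 20.9]
```

```bash
python3 -m handwheel '[[[-1.5,0,10],[0,0,0],0.7],[[0,0,10],[0,0,0],0.7],[[0,0,0],[0,0,0],0.7]]'
python3 -m handwheel '[[[0,0,6],[0,0,0],0.7],[[0,0,0],[0,0,0],0.7]]'
python3 -m handwheel '[[[0,0,6],[0,0,0],0.7],[[0,0,0],[0,0,0],0.7]]'
python3 -m handwheel '[[[0,0,6],[0,0,0],0.7],[[0,0,0],[0,0,0],0.7]]'
```

```text
clock: 43.3
position: [0.4933, -0.0164, 0.1123]
ee_rot: [-0.0, 1.0, -0.026, -0.002]
contact_force: [-0.3, -0.0, -0.7]
width: 0.0252
gripper_force: 29.6
clock: 43.55
position: [0.4939, -0.0161, 0.1074]
ee_rot: [-0.0, 1.0, -0.026, -0.0]
contact_force: [-0.9, -0.3, -0.9]
width: 0.0248
gripper_force: 29.6
clock: 43.8
position: [0.4938, -0.0159, 0.1014]
ee_rot: [-0.0, 1.0, -0.026, -0.0]
contact_force: [0.5, 0.3, -0.4]
width: 0.025
gripper_force: 29.6
clock: 44.05
position: [0.4937, -0.016, 0.0953]
ee_rot: [-0.0, 1.0, -0.026, -0.001]
contact_force: [-0.4, 0.3, -1.1]
width: 0.0252
gripper_force: 29.6
```

Entering without contact; on to seating at TCP z ≈ 88.

```bash
python3 -m handwheel '[[[0,0,3],[0,0,0],0.7],[[0,0,2],[0,0,0],0.7],[[0,0,0],[0,0,0],0.7]]'
python3 -m handwheel '[[[0,0,2],[0,0,0],0.7],[[0,0,0],[0,0,0],0.7]]'
python3 -m handwheel '[[[0,0,1.5],[0,0,0],0.7],[[0,0,0],[0,0,0],0.7]]'
```

```text
clock: 44.42
position: [0.494, -0.016, 0.0906]
ee_rot: [0.0, 1.0, -0.026, -0.0]
contact_force: [0.2, -0.3, -0.1]
width: 0.025
gripper_force: 29.6
clock: 44.68
position: [0.4941, -0.016, 0.0887]
ee_rot: [0.0, 1.0, -0.026, -0.0]
contact_force: [0.2, -0.1, 0.3]
width: 0.0252
gripper_force: 29.6
clock: 44.92
position: [0.4944, -0.0161, 0.0881]
ee_rot: [0.0, 1.0, -0.026, 0.0]
contact_force: [-1.8, 0.6, 4.3]
width: 0.0251
gripper_force: 30.2
```

```bash
python3 -m handwheel '[[[0,0,1],[0,0,0],0.7],[[0,0,0],[0,0,0],0.7],[[0,0,-1],[0,0,0],-0.3],[[0,0,0],[0,0,0],-0.3],[[0,0,0],[0,0,0],-0.3],[[0,0,-15],[0,0,0],-0.3],[[0,0,-40],[0,0,0],-0.3],[[0,0,-25],[0,0,0],-0.3],[[0,0,0],[0,0,0],-0.3]]'
python3 - <<'E'
from h import *
go(582,-281.8,140,-3)
E
```

```text
clock: 46.05
position: [0.4956, -0.0163, 0.1688]
ee_rot: [0.0, 1.0, -0.026, 0.002]
contact_force: [-0.5, -0.7, -0.4]
width: 0.0553
gripper_force: 0.0
t 46.05 pos [495.6 -16.3 168.8] yaw -2.97 w 55.3 F [-0.5 -0.7 -0.4]
 turn [ 0.01 -0.04  0.  ] then shift [100.2 260.6  28.8] | shift first [100.  260.7  29.4]
```

```bash
python3 -m handwheel '[[[20,52,5],[0,0,0],-0.3],[[20,52,6],[0,0,0],-0.3],[[20,52,6],[0,0,0],-0.3],[[20,52,6],[0,0,0],-0.3],[[20,52.5,6],[0,0,0],-0.3],[[0,0,0],[0,0,0],-0.3],[[0,0,0],[0,0,0],-0.3]]'
python3 - <<'E'
from h import *
im,c,s=snap("wrist")
for b in blobs(im,"red",150): print(b.mean(0),b.min(0),b.max(0),np.round(rect(c,b,.07),1))
go(582,-281.7,44,-3,s)
E
```

```text
clock: 46.92
position: [0.5794, -0.2807, 0.1363]
ee_rot: [-0.001, 1.0, -0.026, -0.002]
contact_force: [0.4, 0.7, 0.6]
width: 0.0557
gripper_force: 0.0
[258.125      187.96666667] [240 166] [276 209] [ 587.2 -281.9   32.8   26.4   -3. ]
t 46.92 pos [ 579.4 -280.7  136.3] yaw -3.02 w 55.7 F [0.4 0.7 0.6]
 turn [-0.02  0.03 -0.  ] then shift [ 2.7  0.9 92.3] | shift first [ 3.   1.1 92.3]
```

```bash
python3 -m handwheel '[[[3,1,40],[0,0,0],-0.3],[[0,0,30],[0,0,0],-0.3],[[0,0,15],[0,0,0],-0.3],[[0,0,7],[0,0,0],-0.3],[[0,0,0],[0,0,0],-0.3],[[0,0,0],[0,0,0],-0.3]]'
python3 -m handwheel '[[[0,0,0],[0,0,0],0.7],[[0,0,0],[0,0,0],0.7],[[0,0,0],[0,0,0],0.7],[[0,0,0],[0,0,0],0.7],[[0,0,0],[0,0,0],0.7]]' 30
python3 -m handwheel '[[[0,0,-20],[0,0,0],0.7],[[0,0,-40],[0,0,0],0.7],[[0,0,-45],[0,0,0],0.7],[[0,0,0],[0,0,0],0.7],[[0,0,0],[0,0,0],0.7]]'
python3 - <<'E'
from h import *
go(406.3,-11.3,112,-3)
E
```

```text
clock: 47.72
position: [0.5843, -0.2829, 0.0476]
ee_rot: [0.001, 1.0, -0.026, 0.001]
contact_force: [0.3, 0.0, -0.2]
width: 0.0558
gripper_force: 0.0
clock: 48.35
position: [0.5838, -0.2828, 0.0471]
ee_rot: [0.0, 1.0, -0.026, 0.001]
contact_force: [-0.4, 0.6, 5.6]
width: 0.0248
gripper_force: 29.4
clock: 48.98
position: [0.5828, -0.2822, 0.1504]
ee_rot: [-0.0, 1.0, -0.026, -0.001]
contact_force: [-1.2, 0.1, -1.1]
width: 0.025
gripper_force: 29.5
t 48.98 pos [ 582.8 -282.2  150.4] yaw -2.98 w 25.0 F [-1.2  0.1 -1.1]
 turn [-0.01  0.01  0.  ] then shift [-190.5 -261.2   38.4] | shift first [-190.3 -261.3   38.9]
```

```bash
python3 -m handwheel '[[[-38,-52,0],[0,0,0],0.7],[[-38,-52,0],[0,0,0],0.7],[[-38,-52,0],[0,0,0],0.7],[[-38,-52,0],[0,0,0],0.7],[[-38,-53,0],[0,0,0],0.7],[[0,0,0],[0,0,0],0.7],[[0,0,0],[0,0,0],0.7]]'
python3 - <<'E'
from h import *
go(407,-11.4,120,-3)
E
```

```text
clock: 49.85
position: [0.4128, -0.0207, 0.1505]
ee_rot: [0.0, 1.0, -0.025, -0.0]
contact_force: [-1.0, 0.1, -0.9]
width: 0.025
gripper_force: 29.7
t 49.85 pos [412.8 -20.7 150.5] yaw -2.92 w 25.0 F [-1.   0.1 -0.9]
 turn [0.   0.01 0.01] then shift [-6.3 -9.  30.5] | shift first [-6.2 -9.  30.5]
```

```bash
python3 -m handwheel '[[[-6.5,-9,10],[0,0,0],0.7],[[0,0,10],[0,0,0],0.7],[[0,0,10],[0,0,0],0.7],[[0,0,0],[0,0,0],0.7],[[0,0,0],[0,0,0],0.7]]'
python3 -m handwheel '[[[0,0,6],[0,0,0],0.7],[[0,0,4],[0,0,0],0.7],[[0,0,0],[0,0,0],0.7]]'
python3 -m handwheel '[[[0,0,5],[0,0,0],0.7],[[0,0,0],[0,0,0],0.7]]'
python3 -m handwheel '[[[0,0,6],[0,0,0],0.7],[[0,0,0],[0,0,0],0.7]]'
```

```text
clock: 50.48
position: [0.4071, -0.0116, 0.1212]
ee_rot: [0.0, 1.0, -0.026, 0.0]
contact_force: [-0.1, -0.1, -0.9]
width: 0.0248
gripper_force: 29.7
clock: 50.85
position: [0.4066, -0.0113, 0.111]
ee_rot: [-0.0, 1.0, -0.026, -0.0]
contact_force: [0.1, 0.3, -0.7]
width: 0.0249
gripper_force: 29.7
clock: 51.1
position: [0.4065, -0.0113, 0.1059]
ee_rot: [-0.0, 1.0, -0.026, -0.0]
contact_force: [0.3, 0.1, -0.3]
width: 0.0248
gripper_force: 29.7
clock: 51.35
position: [0.4064, -0.0113, 0.0998]
ee_rot: [-0.0, 1.0, -0.026, -0.001]
contact_force: [-0.3, 0.3, -0.3]
width: 0.025
gripper_force: 29.7
```

```bash
python3 -m handwheel '[[[0,0,4],[0,0,0],0.7],[[0,0,2],[0,0,0],0.7],[[0,0,0],[0,0,0],0.7]]'
python3 -m handwheel '[[[0,0,2],[0,0,0],0.7],[[0,0,0],[0,0,0],0.7]]'
python3 -m handwheel '[[[0,0,1.5],[0,0,0],0.7],[[0,0,0],[0,0,0],0.7]]'
```

```text
clock: 51.72
position: [0.4067, -0.0113, 0.0941]
ee_rot: [0.0, 1.0, -0.026, -0.0]
contact_force: [0.2, -0.1, -0.2]
width: 0.0252
gripper_force: 29.7
clock: 51.98
position: [0.4068, -0.0113, 0.0922]
ee_rot: [0.0, 1.0, -0.026, -0.0]
contact_force: [0.2, 0.3, -0.3]
width: 0.0251
gripper_force: 29.7
clock: 52.22
position: [0.407, -0.0114, 0.0911]
ee_rot: [0.0, 1.0, -0.026, 0.0]
contact_force: [-0.3, 0.2, 1.9]
width: 0.0246
gripper_force: 30.1
```

```bash
python3 -m handwheel '[[[0,0,1.5],[0,0,0],0.7],[[0,0,0],[0,0,0],0.7],[[0,0,-1],[0,0,0],-0.3],[[0,0,0],[0,0,0],-0.3],[[0,0,0],[0,0,0],-0.3],[[0,0,-15],[0,0,0],-0.3],[[0,0,-40],[0,0,0],-0.3],[[20,0,-50],[0,0,0],-0.3],[[0,0,-40],[0,0,0],-0.3],[[0,0,0],[0,0,0],-1],[[0,0,0],[0,0,0],-1]]'
python3 - <<'E'
from h import *
im,c,s=snap("wrist"); cv2.imwrite("pics/w6.png",cv2.resize(im[60:260,150:370],None,fx=3,fy=3,interpolation=cv2.INTER_CUBIC))
for b in blobs(im,"yellow",300): print(b.mean(0),np.round(rect(c,b,.05),1))
go(430,-10,250,-3,s)
im,c,s=snap("scene"); p=proj(c,[.45,-.013,.06])[0]; print(p)
x,y=p.astype(int); cv2.imwrite("pics/s6.png",cv2.resize(im[max(0,y-60):y+60,max(0,x-80):x+80],None,fx=5,fy=5,interpolation=cv2.INTER_CUBIC))
E
python3 look.py
```

```text
clock: 53.6
position: [0.4261, -0.0122, 0.2344]
ee_rot: [-0.0, 1.0, -0.026, -0.001]
contact_force: [-0.5, 0.2, -0.8]
width: 0.085
gripper_force: 0.0
[254.95353535 140.04242424] [449.3 -12.  119.7  78.9  -3.6]
t 53.60 pos [426.1 -12.2 234.4] yaw -2.97 w 85.0 F [-0.5  0.2 -0.8]
 turn [-0.    0.02  0.  ] then shift [  3.8  -2.5 -15.6] | shift first [  3.8  -2.5 -15.6]
[226.05764625 203.27953457]
```

View pics/w6.png

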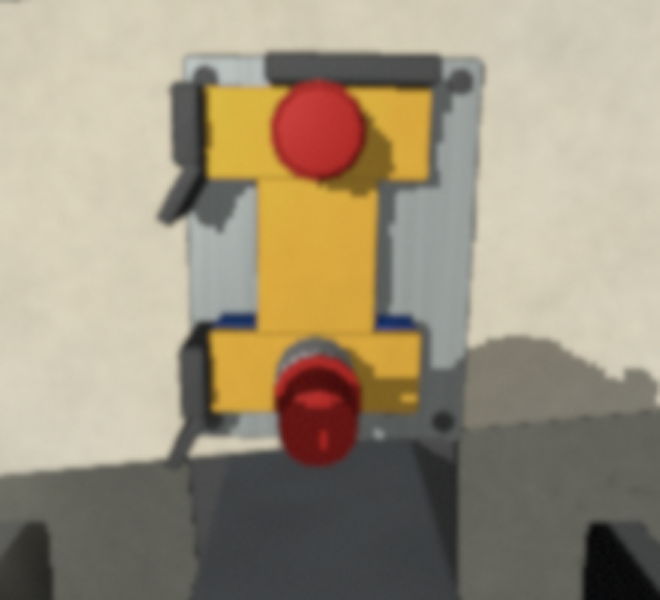

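```bash
python3 -m handwheel '[[[0,50,-20],[0,0,0],-1],[[0,55,0],[0,0,0],-1],[[0,55,0],[0,0,0],-1],[[0,55,0],[0,0,0],-1],[[0,55,0],[0,0,0],-1],[[0,50,0],[0,0,0],-1],[[0,0,0],[0,0,0],-1],[[0,0,0],[0,0,0],-1]]'
python3 look.py
python3 - <<'E'
from h import *
im,c,s=snap("top"); a=cv2.resize(im[195:285,225:315],None,fx=4.4,fy=4.4,interpolation=cv2.INTER_CUBIC)
i2,c2,s=snap("scene"); x,y=proj(c2,[.45,-.013,.06])[0].astype(int)
b=cv2.resize(i2[y-45:y+45,x-45:x+45],None,fx=4.4,fy=4.4,interpolation=cv2.INTER_CUBIC)
cv2.imwrite("pics/fin.png",np.hstack([a,b]))
E
```

```text
clock: 54.75
position: [0.4097, -0.3311, 0.2541]
ee_rot: [-0.001, 1.0, -0.026, -0.001]
contact_force: [-0.5, -0.0, -0.5]
width: 0.0854
gripper_force: 0.0
yellow [268. 240.] [452.  -14.6 124.   82.9  -3.8]
```

View pics/fin.png

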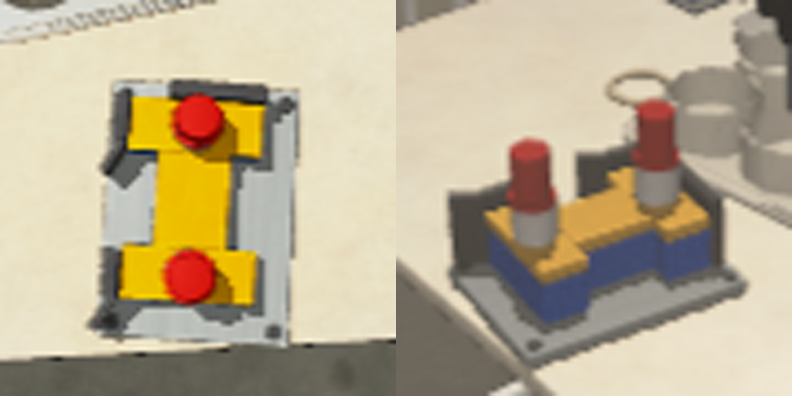

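Both views show the pack flush and square on the fences, with three blue plates under the cover. Both bungs stand upright with their flanges on the necks, at left-panel (198,120) and (190,275), and nothing is left on the table. I hand in the job.

```bash
python3 -c "
from rig import manip
print(manip.sign_off())"
```

```text
the job is handed in; nothing more can be done
None
```

I handed in the job: all three blue plates present are stacked square against the fences, the yellow cover is on top with its necks up, and a red bung is seated upright in each neck; I kept clear of the wine glass but did not re-check it in a picture at the end.

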